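# Blank off and pressurise the casting on the leak-test stand

## Task

Set up the leak test of the casting that stands on the test pad: lay the blanking plate with the same outline as its top flange squarely over that flange so that the edges line up, lock it down by pushing the toggle clamp's handle all the way over to its stop, and only then turn the air valve's lever fully open, in line with the pipe. Leave the other plates and castings and everything else on the bench where they are.

Things in the scene. Friction and masses are not known exactly. Their poses are not given: they have to be found in the camera images.
- nest (a point): centre of the round rubber test pad on the leak-test stand's deck: a fixed yellow deck, 110 mm in x, in y from -185 to +215 mm of the pad, top 25 mm above the bench, turned up to about 12 degrees. The point lies on the deck's top; its axes are the stand's (z up). The casting to test stands on it. The clamp is on the stand's +y side, the air valve on its -y side.
- round_port (a point): centre of the top face of a loose aluminium casting's top flange, round, 96 mm across; x, y as the outline, z up. Casting: 50 mm high, 1.4 kg, round 90 mm foot, 46 mm bore. One of three castings stands on the test pad (face 75 mm above the bench, x axis within 35 degrees of the stand's y axis); the others wait on a wooden pallet, 25 mm high, on the right.
- oval_port (a point): centre of the top face of a loose aluminium casting's top flange, two-bolt oval (diamond) flange, 120 mm long (x) by 68 mm wide (y); x, y as the outline, z up. Casting: 50 mm high, 1.4 kg, round 90 mm foot, 46 mm bore. One of three castings stands on the test pad (face 75 mm above the bench, x axis within 35 degrees of the stand's y axis); the others wait on a wooden pallet, 25 mm high, on the right.
- square_port (a point): centre of the top face of a loose aluminium casting's top flange, square with rounded corners, 88 by 88 mm; x, y as the outline, z up. Casting: 50 mm high, 1.4 kg, round 90 mm foot, 46 mm bore. One of three castings stands on the test pad (face 75 mm above the bench, x axis within 35 degrees of the stand's y axis); the others wait on a wooden pallet, 25 mm high, on the right.
- round_plate_c (a point): centre, half-way up, of a loose steel blanking plate, round, 96 mm across; fits at any turn. 11 mm thick with its rubber underside; on top, along x, a central upright grip rib 60 mm long, 14 mm thick (y), 30 mm high; 41 mm high in all, about 0.3 kg. Lies flat on the bench, rib up (z), at any yaw. The clamp bears on the middle of the rib's top.
- oval_plate_c (a point): centre, half-way up, of a loose steel blanking plate, two-bolt oval (diamond) flange, 120 mm long (x) by 68 mm wide (y); fits with its long axis along the flange's long axis, either way round. 11 mm thick with its rubber underside; on top, along x, a central upright grip rib 60 mm long, 14 mm thick (y), 30 mm high; 41 mm high in all, about 0.3 kg. Lies flat on the bench, rib up (z), at any yaw. The clamp bears on the middle of the rib's top.
- square_plate_c (a point): centre, half-way up, of a loose steel blanking plate, square with rounded corners, 88 by 88 mm; fits at any quarter turn. 11 mm thick with its rubber underside; on top, along x, a central upright grip rib 60 mm long, 14 mm thick (y), 30 mm high; 41 mm high in all, about 0.3 kg. Lies flat on the bench, rib up (z), at any yaw. The clamp bears on the middle of the rib's top.
- clamp (a joint): toggle clamp handle, rad. 0: open, handle up, 60 degrees above level, leaning to the stand's +y; the holding arm upright, clear of the pad. 1.05: locked at the stop, handle level towards the stand's +y, arm level over the pad, its rubber foot on the plate's rib. A push of about 4 N on the grip turns it; friction holds it where it is left; the arm follows the handle.
- clamp_hinge (a point): the handle's fixed pivot, 150 mm from the pad to the stand's +y, 136 mm above the bench, axis along the stand's x. It sits on a yellow riser 44 mm wide (x), 100 to 184 mm from the pad, 115 mm high. The holding arm (130 mm long) turns on a pivot 30 mm nearer the pad; open, it reaches 270 mm above the bench; locked, 145 mm.
- clamp_grip (a point): point on the middle line of the handle's black grip, 105 mm from the pivot; the grip is about 20 mm thick and runs from 58 to 142 mm from the pivot
- valve (a joint): ball-valve lever, rad: 0 shut (lever across the pipe, pointing to the stand's -y), 1.571 fully open at the stop (in line with the pipe, pointing to the stand's -x). Vertical axis; opens clockwise seen from above. About 2 N at the grip turns it; friction holds it where it is left.
- valve_axis (a point): point on the valve's fixed vertical axis, 150 mm from the pad to the stand's -y, 96 mm above the bench (the height of the middle of the lever's sleeve). A filter-regulator with a gauge, 126 mm high, 50 mm across, stands 145 mm from it to the stand's +x; the pipe between them and to an elbow 36 mm to its -x reaches 72 mm above the bench.
- valve_grip (a point): centre of the lever's black sleeve, 95 mm from the valve's axis; the sleeve runs from 50 to 120 mm from the axis, is 22 mm wide and 14 mm thick (its underside 89 mm above the bench)
- grinder_c (a point): bystander: die grinder, green and silver, 270 mm long, 60 mm thick, lying on its side; origin half-way up its middle
- tin_c (a point): bystander: low round tin, 79 mm across, 44 mm high; origin at its centre
- spanner_c (a point): bystander: steel open-ended spanner, 200 mm long, 8 mm thick, lying flat; origin at its middle
- bottle_c (a point): bystander: clear plastic bottle, 72 mm across, 200 mm high, upright; origin at its centre
- brush_c (a point): bystander: wooden-handled brush, 220 mm long, lying; origin at its middle
Things that resemble listed ones, but are neither listed nor needed, are in the scene too. Leave any blue look-alike of the part that bears round_port alone.

How it is judged:
On the way, in this order (a step that is already met when the one before it is completed fails the run):
1. the blanking plate of the right outline lies flat and squarely on the flange of the casting on the test pad (((horizontal distance between round_port and nest below 0.012 m and horizontal distance between round_plate_c and round_port below 0.008 m and z of round_plate_c in the frame of round_port between 0.0165 and 0.0245 m and angle between round_plate_c's own z axis and vertical below 0.06 rad) or (horizontal distance between oval_port and nest below 0.012 m and horizontal distance between oval_plate_c and oval_port below 0.008 m and z of oval_plate_c in the frame of oval_port between 0.0165 and 0.0245 m and angle between oval_plate_c's own z axis and vertical below 0.06 rad and angle between the x axis of oval_plate_c and the x axis of oval_port, either way round below 0.15 rad) or (horizontal distance between square_port and nest below 0.012 m and horizontal distance between square_plate_c and square_port below 0.008 m and z of square_plate_c in the frame of square_port between 0.0165 and 0.0245 m and angle between square_plate_c's own z axis and vertical below 0.06 rad and (angle between the x axis of square_plate_c and the x axis of square_port, either way round below 0.15 rad or angle between the x axis of square_plate_c and the y axis of square_port, either way round below 0.15 rad)))), for 0.2 s.
2. the toggle clamp is locked down on the plate (((horizontal distance between round_port and nest below 0.012 m and horizontal distance between round_plate_c and round_port below 0.008 m and z of round_plate_c in the frame of round_port between 0.0165 and 0.0245 m and angle between round_plate_c's own z axis and vertical below 0.06 rad) or (horizontal distance between oval_port and nest below 0.012 m and horizontal distance between oval_plate_c and oval_port below 0.008 m and z of oval_plate_c in the frame of oval_port between 0.0165 and 0.0245 m and angle between oval_plate_c's own z axis and vertical below 0.06 rad and angle between the x axis of oval_plate_c and the x axis of oval_port, either way round below 0.15 rad) or (horizontal distance between square_port and nest below 0.012 m and horizontal distance between square_plate_c and square_port below 0.008 m and z of square_plate_c in the frame of square_port between 0.0165 and 0.0245 m and angle between square_plate_c's own z axis and vertical below 0.06 rad and (angle between the x axis of square_plate_c and the x axis of square_port, either way round below 0.15 rad or angle between the x axis of square_plate_c and the y axis of square_port, either way round below 0.15 rad))) and value of joint clamp above 0.97 rad), for 0.2 s.
3. the air valve is fully open (value of joint valve above 1.4 rad), for 0.2 s.
At the end, for the whole second after the job is handed in: The casting is still on the pad (12 mm), the plate of its outline flat on it, centred within 8 mm and (oval, square) turned within 0.15 rad of matching; clamp at 0.97 rad or more, valve at 1.40 rad or more; the other plates and castings within 40 mm of their starts (((horizontal distance between round_port and nest below 0.012 m and horizontal distance between round_plate_c and round_port below 0.008 m and z of round_plate_c in the frame of round_port between 0.0165 and 0.0245 m and angle between round_plate_c's own z axis and vertical below 0.06 rad and distance of each of oval_plate_c, square_plate_c, oval_port, square_port from where it was at the start of the episode below 0.04 m) or (horizontal distance between oval_port and nest below 0.012 m and horizontal distance between oval_plate_c and oval_port below 0.008 m and z of oval_plate_c in the frame of oval_port between 0.0165 and 0.0245 m and angle between oval_plate_c's own z axis and vertical below 0.06 rad and angle between the x axis of oval_plate_c and the x axis of oval_port, either way round below 0.15 rad and distance of each of round_plate_c, square_plate_c, round_port, square_port from where it was at the start of the episode below 0.04 m) or (horizontal distance between square_port and nest below 0.012 m and horizontal distance between square_plate_c and square_port below 0.008 m and z of square_plate_c in the frame of square_port between 0.0165 and 0.0245 m and angle between square_plate_c's own z axis and vertical below 0.06 rad and (angle between the x axis of square_plate_c and the x axis of square_port, either way round below 0.15 rad or angle between the x axis of square_plate_c and the y axis of square_port, either way round below 0.15 rad) and distance of each of round_plate_c, oval_plate_c, round_port, oval_port from where it was at the start of the episode below 0.04 m)) and value of joint clamp above 0.97 rad and value of joint valve above 1.4 rad); the robot touches nothing.
It fails at once if a bystander (grinder, tin, spanner, bottle or brush) is moved by more than 40 mm (distance of any of grinder_c, tin_c, spanner_c, bottle_c, brush_c from where it was at the start of the episode above 0.04 m).
It also fails if it takes over 58 s, if anything falls off the work surface, if the arm or the gripper's body presses on something with over 40 N, if the wrist force passes 120 N, or if a joint passes its speed limit or range.

## Robot

A 6-joint arm with a two-finger parallel gripper is mounted at the origin on the work surface. World frame = base frame: x ahead of the robot, y to its left, z up, the work surface at z = 0. Lengths are in m, angles in rad, forces in N, time in s.
With the tool pointing down it reaches from about 0.225 to 0.875 m from the base axis. Payload 3.4 kg.
Tool frame: the origin (TCP) lies between the finger pads; the fingertips stand 11 mm ahead of it and the grasp point (between the pads) lies 8 mm behind it; z points along the fingers, y is the line along which they close (so a half turn about z gives the same grasp; the last joint's range is limited). The gripper opens to 85 mm and grips with 20 to 120 N. Pads are 22 mm wide; open, the fingers measure 114 mm over their backs; the gripper's body (76 mm by 85 mm) begins 54 mm behind the grasp point. The pads swing forward as they close: fully open they stand 13 mm farther back than shut.
Start: joints at [1.06, 0.276, 1.505, -0, 1.361, -0.121], TCP at [0.219, 0.532, 0.242] pointing down, gripper open.
Joint ranges: [-2.89, 2.89], [-0.75, 2.08], [0.22, 2.7], [-1.18, 4.32], [0.11, 2.71], [-2.7, 2.7]. Speed limits (rad/s): [2.57, 2.57, 3.14, 3.14, 3.14, 3.14].

## Interface

Orientations are given as a unit quaternion [w, x, y, z].
In Python, from rig import sensors, eyes, manip gives the robot as it stands.
- The arm moves only by the tool drive_tool, never from a script. Its argument "deltas" is a list of rows, each an object with "linear": the shift along the world's x, y, z in mm, a list of three; "twist": the turn about the world's z in degrees; "claw": the opening, from 0 (shut) to 1 (fully open). In form: [{"linear": [tx, ty, tz], "twist": twist, "claw": claw}, ...]. A call has 1 to 12 rows; each row is the pose to reach, as a shift and turn from the pose commanded when the call began; what a row does not reach only later rows make up. A row lasts 1/12 s, in which the tool goes at most 41.7 mm and 7.16 degrees, less where a joint would pass 70% of its speed; a pose out of reach is approached as far as the arm can. A call with a gripper value outside its range is refused whole. The fingers move at their own pace and stop on an object; "squeeze" is the grip in N (left out, the last holds). Time passes only in rows, so rows that repeat a pose let the fingers close. It gives the time, the measured TCP pose, the force, the opening and the grip force at its end, in the units of the state.
- sensors.get_state(): the state, without advancing time (a new reading comes with each control period).
- eyes.get_image(name): name is "scene" or "top" or "wrist"; returns the picture (420x560x3 uint8, red, green, blue); there is no depth.
- eyes.camera_model(name): a dict with "intrinsics" (3x3 intrinsics, pixels), "R" (3x3) and "t" (3): a world point X has camera coordinates R X + t. Camera axes: x right, y down, z forward; pixel columns grow to the right and rows downward; lengths in m; the calibration is good to about 2 mm. The wrist camera is an equidistant fisheye: a pixel r from the principal point sees the ray r / f radians off the axis. A picture is of the moment at which its call begins: read the wrist's pose just before it. camera_model takes no time and is no camera call; for the wrist camera it gives the pose at the moment of the call.
- manip.sign_off(): hands the job in; it is judged then, once.
The state is a dict: "clock": time; "qpos": joint angles; "qd": joint speeds; "effort": joint torques, N m; "position": TCP position; "ee_rot": TCP orientation; "contact_force": force on the tool from outside, world axes, zero at the start; "moment": the same for the moment, N m; "width": finger opening in m; "gripper_force": force on a finger pad.
Only numpy, scipy, OpenCV 4.12 (cv2) and the standard library are available. Lean on these libraries where they do the work, as an engineer would, in place of code of your own. Each camera call takes 0.05 s, during which the arm holds its last target. There are 200 camera calls.

## Working session

There is one attempt and no reset: what is moved stays moved. The work goes in short steps, Python scripts to look and compute and a tool call to move; the robot and the scene stay as the last step left them, time stands still between calls to the robot, and variables do not carry over. Pictures are saved under pics/ and viewed, at most 10 in all, crops included, and the job is handed in when it is done.

Besides the shell and the picture viewer there is one more tool, called after "Call:" as a command line: name --argument value ..., lists and objects as JSON in quotes. drive_tool: Moves the arm, as the interface text tells. Its arguments: {"type":"object","properties":{"deltas":{"type":"array","items":{"type":"object","properties":{"linear":{"type":"array","items":{"type":"number"}},"twist":{"type":"number"},"claw":{"type":"number"}}}},"squeeze":{"type":"number"}},"required":["deltas"]}

```bash
mkdir -p pics; ls; python3 - <<'E'
from rig import sensors, eyes, manip
import cv2,json,numpy as np
for n in ("top","scene"):
    im=eyes.get_image(n); cv2.imwrite(f"pics/{n}0.png",im[:,:,::-1])
    m=eyes.camera_model(n); print(n,{k:np.round(v,4).tolist() for k,v in m.items()})
s=sensors.get_state(); print(s)
E
```

```text
pics
top {'intrinsics': [[477.6935, 0.0, 283.2215], [0.0, 477.6935, 206.1934], [0.0, 0.0, 1.0]], 'R': [[0.0065, -1.0, -0.0037], [-0.9954, -0.0062, -0.0955], [0.0954, 0.0043, -0.9954]], 't': [-0.1241, 0.545, 1.8127]}
scene {'intrinsics': [[529.0881, 0.0, 275.3395], [0.0, 529.0881, 209.2964], [0.0, 0.0, 1.0]], 'R': [[0.5554, 0.8316, 0.0027], [0.7173, -0.4773, -0.5076], [-0.4208, 0.2839, -0.8616]], 't': [-0.1906, -0.3366, 2.1442]}
{'clock': 0.1, 'qpos': array([ 1.06002486e+00,  2.76519102e-01,  1.50600344e+00, -2.82419154e-06,
        1.36072909e+00, -1.20985152e-01]), 'qd': array([-0.00062618, -0.00025717, -0.00400856,  0.00096076,  0.00198345,
       -0.00126777]), 'effort': array([ 1.31816385e-03, -4.17697942e+01, -2.46403956e+01,  2.23049988e-04,
        5.78294392e-03, -8.12936662e-06]), 'position': array([0.218265  , 0.5314639 , 0.24153466]), 'ee_rot': array([-2.56369155e-04,  1.93661361e-01,  9.81068086e-01, -7.88877116e-04]), 'contact_force': array([-0.26010443,  0.44620082, -0.74373836]), 'moment': array([0.0255691 , 0.0247901 , 0.01021646]), 'gripper_force': 0.0, 'width': 0.08497286033784114}
```

View pics/top0.png

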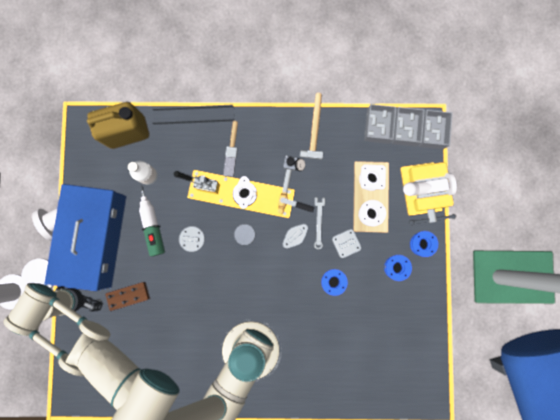

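View pics/scene0.png

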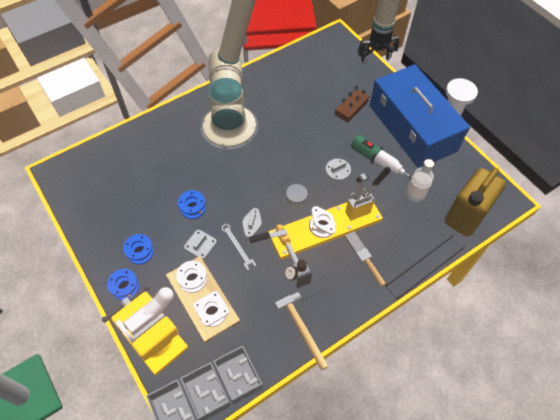

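```bash
cat > h.py <<'E'
from rig import sensors, eyes, manip
import cv2,numpy as np
M={n:eyes.camera_model(n) for n in("top","scene")}
def unp(n,u,v,z):
    m=M[n]; K,R,t=(np.array(m[k]) for k in("intrinsics","R","t"))
    c=-R.T@t; d=R.T@np.linalg.inv(K)@[u,v,1]; return c+d*(z-c[2])/d[2]
def proj(n,X):
    m=M[n]; p=np.array(m["intrinsics"])@(np.array(m["R"])@X+np.array(m["t"])); return p[:2]/p[2]
E
python3 - <<'E'
from h import *
a=cv2.imread("pics/top0.png")[145:270,165:375]; b=cv2.imread("pics/scene0.png")[150:330,165:405]
A=cv2.resize(a,None,fx=3.8,fy=3.8,interpolation=cv2.INTER_CUBIC); cv2.imwrite("pics/topc.png",A)
cv2.imwrite("pics/scc.png",cv2.resize(b,None,fx=3.3,fy=3.3,interpolation=cv2.INTER_CUBIC))
for nm,u,v,z in (("port",244,192,.075),("round",191,239,.011),("oval",294,236,.011),("square",346,244,.011),("tin",245,235,.044)): print(nm,unp("top",u,v,z))
E
```

```text
port [0.59368976 0.02688972 0.075     ]
round [0.41784327 0.23434165 0.011     ]
oval [ 0.43195041 -0.16286901  0.011     ]
square [ 0.40248786 -0.36312482  0.011     ]
tin [0.43343888 0.02344165 0.044     ]
```

View pics/topc.png

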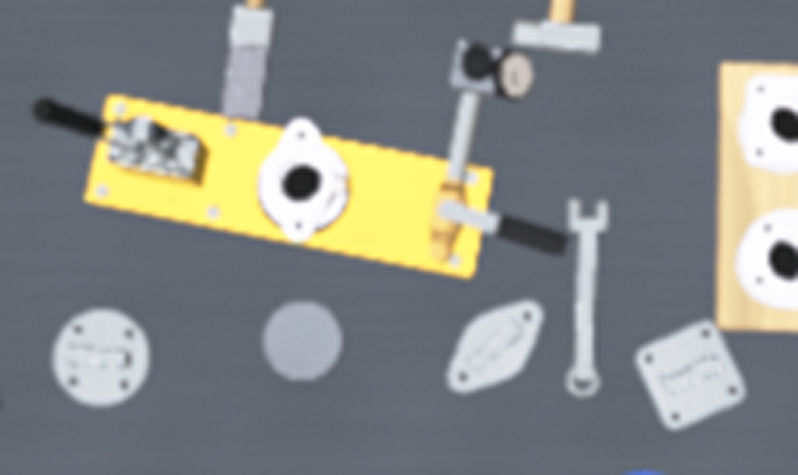

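View pics/scc.png

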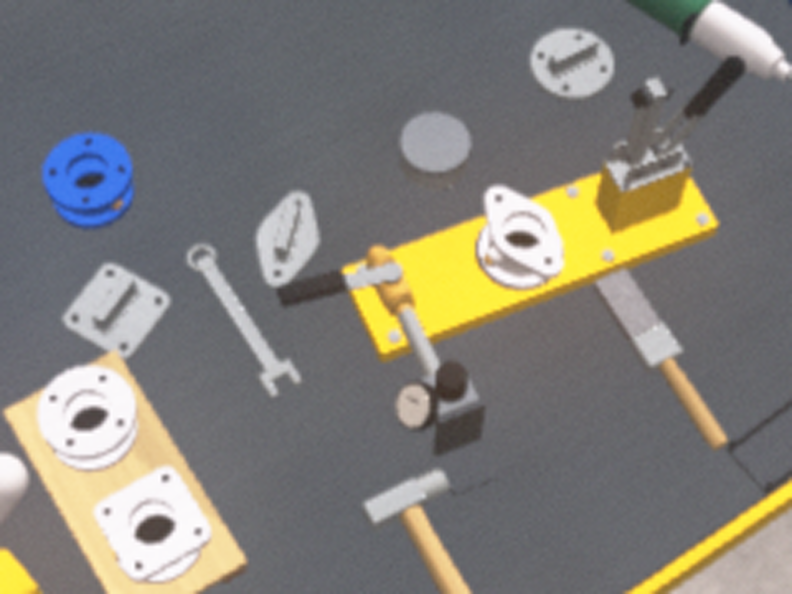

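Candidates: the white casting on the pad at top (244,192) has a two-lobed oval flange (holes at crop (302,136) and (298,224)). Of the plates, round is at top (191,239), oval at (294,236) and square at (346,244). The grey disc at (245,235) is the tin. The oval plate fits, because its diamond outline and two holes match, and both enlarged crops show this.

```bash
python3 - <<'E'
from h import *
def plane_moments(n,mask,z):
    vs,us=np.nonzero(mask); P=np.array([unp(n,u,v,z)[:2] for u,v in zip(us,vs)])
    c=P.mean(0); w,V=np.linalg.eigh(np.cov(P.T)); a=np.degrees(np.arctan2(V[1,1],V[0,1]))%180
    return np.round(c,4),round(a,1),np.round(np.sqrt(w),4),len(us)
def comp(mask,u,v):
    n,l=cv2.connectedComponents(mask.astype(np.uint8)); return l==l[v,u]
for n,pl,ca in(("top",(294,236),(244,192)),("scene",(248,215),None)):
    im=cv2.imread(f"pics/{n}0.png"); hsv=cv2.cvtColor(im,cv2.COLOR_BGR2HSV)
    g=(hsv[:,:,2]>125)&(hsv[:,:,1]<60)
    m=comp(g,*pl); m=cv2.morphologyEx(m.astype(np.uint8),cv2.MORPH_CLOSE,np.ones((3,3)))
    print(n,"plate",plane_moments(n,m,.011))
    y=(hsv[:,:,0]>18)&(hsv[:,:,0]<35)&(hsv[:,:,1]>120)&(hsv[:,:,2]>100)
    s=(210,190) if n=="scene" else None
    nn,l,st,ce=cv2.connectedComponentsWithStats(y.astype(np.uint8))
    for i in range(1,nn):
        if st[i,4]>150: print(n,st[i],np.round(ce[i],1))
# oval long axis points in pixel->world, from crops
t=lambda u,v:(165+(u+.5)/3.8-.5,145+(v+.5)/3.8-.5)
s=lambda u,v:(165+(u+.5)/3.3-.5,150+(v+.5)/3.3-.5)
for n,f,L in(("top",t,[(302,136),(298,224),(301,182)]),("scene",s,[(501,200),(550,263),(521,239)])):
    P=[unp(n,*f(*p),.075)[:2] for p in L]; d=P[0]-P[1]; print(n,np.round(P,4).tolist(),"mid",(P[0]+P[1])/2,np.degrees(np.arctan2(d[1],d[0]))%180)
# deck corners z=.025
for n,f,L in(("top",t,[(107,95),(494,168),(472,277),(85,203)]),("scene",s,[(687,163),(718,226),(385,354),(342,270)])):
    print(n,np.round([unp(n,*f(*p),.025)[:2] for p in L],4).tolist())
m=eyes.camera_model("wrist"); st=sensors.get_state(); print({k:np.round(v,3).tolist() if not isinstance(v,str) else v for k,v in m.items()}); R=np.array(m["R"]);print("cam pos",-R.T@np.array(m["t"]),st["position"])
E
```

```text
top plate (array([ 0.4333, -0.1662]), np.float64(133.5), array([0.0178, 0.0313]), 467)
top [  60  102   75   83 1481] [ 98.1 123.5]
top [130 103 184   4 512] [222.5 104.5]
top [401 148  47  37 708] [424.  169.9]
top [188 171  52  38 895] [216.1 190.5]
top [245 181  46  37 887] [268.5 200.1]
top [405 195  48  21 694] [427.7 203.9]
top [445 219   9 201 672] [448.7 319.7]
top [ 45 354  67  66 450] [ 62.9 400.8]
top [235 418 138   2 191] [292.  418.7]
scene plate (array([ 0.4316, -0.1623]), np.float64(133.8), array([0.0168, 0.0302]), 425)
scene [242  18 121  50 430] [308.   38.3]
scene [  25   80  185  237 1313] [ 89.  190.4]
scene [ 321  136  220  223 3502] [455.3 242.3]
scene [ 278  201  105   53 2083] [331.1 225.2]
scene [271 237  18  23 203] [279.5 247.4]
scene [111 291  41  37 481] [131.2 307.3]
scene [ 122  316   66   59 1830] [159.2 344.9]
scene [106 320  44  87 442] [127.3 360.4]
scene [224 358  94  62 793] [271.9 390.1]
top [[0.6376, 0.0271], [0.5499, 0.0298], [0.5917, 0.0275]] mid [0.5937822  0.02846903] 178.24418508822524
scene [[0.5504, 0.0351], [0.6403, 0.0328], [0.6005, 0.0246]] mid [0.59537186 0.03395861] 178.5629751334852
top [[0.6862, 0.2314], [0.6134, -0.1642], [0.5022, -0.1425], [0.5751, 0.251]]
scene [[0.6045, 0.2555], [0.686, 0.2326], [0.6123, -0.155], [0.5046, -0.1378]]
{'intrinsics': [[325.192, 0.0, 283.952], [0.0, 325.192, 211.778], [0.0, 0.0, 1.0]], 'R': [[0.38, 0.925, -0.001], [0.876, -0.359, 0.322], [0.298, -0.123, -0.947]], 't': [-0.574, -0.042, 0.38]}
cam pos [0.14235572 0.5629616  0.37251773] [0.218265   0.5314639  0.24153466]
```

Call:
drive_tool --deltas '[{"linear": [107, -348, 0], "twist": -24, "claw": 1}, {"linear": [107, -348, 0], "twist": -24, "claw": 1}, {"linear": [107, -348, 0], "twist": -24, "claw": 1}, {"linear": [107, -348, 0], "twist": -24, "claw": 1}, {"linear": [107, -348, 0], "twist": -24, "claw": 1}, {"linear": [107, -348, 0], "twist": -24, "claw": 1}, {"linear": [107, -348, 0], "twist": -24, "claw": 1}, {"linear": [107, -348, 0], "twist": -24, "claw": 1}, {"linear": [107, -348, 0], "twist": -24, "claw": 1}, {"linear": [107, -348, 0], "twist": -24, "claw": 1}]'

```text
clock: 0.93
position: [0.3265, 0.1791, 0.2422]
ee_rot: [0.001, 0.396, 0.918, -0.001]
contact_force: [-0.5, 1.2, -0.1]
width: 0.0851
gripper_force: 0.0
```

Call:
drive_tool --deltas '[{"linear": [107, -348, -62], "twist": 0, "claw": 1}, {"linear": [107, -348, -62], "twist": 0, "claw": 1}, {"linear": [107, -348, -62], "twist": 0, "claw": 1}, {"linear": [107, -348, -62], "twist": 0, "claw": 1}, {"linear": [107, -348, -62], "twist": 0, "claw": 1}, {"linear": [107, -348, -62], "twist": 0, "claw": 1}, {"linear": [107, -348, -62], "twist": 0, "claw": 1}, {"linear": [107, -348, -62], "twist": 0, "claw": 1}, {"linear": [107, -348, -62], "twist": 0, "claw": 1}, {"linear": [107, -348, -62], "twist": 0, "claw": 1}, {"linear": [107, -348, -62], "twist": 0, "claw": 1}]'

```text
clock: 1.85
position: [0.4328, -0.165, 0.1793]
ee_rot: [-0.001, 0.395, 0.919, 0.0]
contact_force: [-0.3, 0.7, 0.5]
width: 0.0855
gripper_force: 0.0
```

```bash
cat >> h.py <<'E'
def snap(path):
    m=eyes.camera_model("wrist"); im=eyes.get_image("wrist"); cv2.imwrite(path,im[:,:,::-1]); np.savez(path[:-4],**m); return im,m
def wproj(m,X):
    K,R,t=(np.array(m[k]) for k in("intrinsics","R","t")); c=R@np.array(X)+t
    th=np.arctan2(np.hypot(c[0],c[1]),c[2]); r=K[0,0]*th/np.hypot(c[0],c[1]); return np.array([K[0,2]+r*c[0],K[1,2]+r*c[1]])
def wunp(m,u,v,z):
    K,R,t=(np.array(m[k]) for k in("intrinsics","R","t")); x,y=u-K[0,2],v-K[1,2]; r=np.hypot(x,y); th=r/K[0,0]
    d=R.T@[x/r*np.sin(th),y/r*np.sin(th),np.cos(th)]; c=-R.T@t; return c+d*(z-c[2])/d[2]
E
python3 - <<'E'
from h import *
s=sensors.get_state(); print(s["clock"],s["position"],s["ee_rot"])
im,m=snap("pics/w1.png")
E
```

```text
1.85 [ 0.43279726 -0.16504443  0.17933934] [-1.04410041e-03  3.94800203e-01  9.18766321e-01  3.94856340e-04]
```

View pics/w1.png

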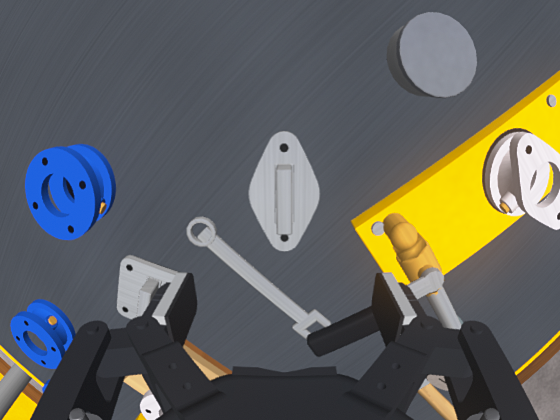

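The wrist view shows the oval plate in the centre, with holes at (284,148) and (284,238) and the rib from (285,164) to (285,235). The spanner and the valve lever lie clear to the right.

```bash
python3 - <<'E'
from h import *
m=dict(np.load("pics/w1.npz")); im=cv2.imread("pics/w1.png"); g=cv2.cvtColor(im,cv2.COLOR_BGR2GRAY)
def hole(u,v,thr=70,w=12):
    p=g[v-w:v+w+1,u-w:u+w+1]; n,l,s,c=cv2.connectedComponentsWithStats((p<thr).astype(np.uint8)); i=l[w,w]; return c[i]+[u-w,v-w],s[i,4]
P=[]
for u,v in((284,148),(284,238)):
    c,a=hole(u,v); P.append(wunp(m,*c,.011)); print(c,a,P[-1])
d=P[1]-P[0]; print("mid",(P[0]+P[1])/2,"yaw",np.degrees(np.arctan2(d[1],d[0]))%180, np.linalg.norm(d))
s=sensors.get_state(); q=s["ee_rot"]
from scipy.spatial.transform import Rotation as Ro
Y=Ro.from_quat(np.r_[q[1:],q[0]]).as_matrix()[:,1]; print("closing",np.degrees(np.arctan2(Y[1],Y[0])))
hsv=cv2.cvtColor(im,cv2.COLOR_BGR2HSV); k=((hsv[:,:,2]>125)&(hsv[:,:,1]<60)).astype(np.uint8)
n,l=cv2.connectedComponents(k); mm=(l==l[200,262]); vs,us=np.nonzero(mm)
Q=np.array([wunp(m,u,v,.011)[:2] for u,v in zip(us,vs)]); r=cv2.minAreaRect((Q*1e4).astype(np.float32)); print(r)
E
```

```text
[283.53061224 147.36734694] 49 [ 0.40290656 -0.13327406  0.011     ]
[284.08108108 237.45945946] 37 [ 0.46513175 -0.19807931  0.011     ]
mid [ 0.43401915 -0.16567669  0.011     ] yaw 133.83645282248338 0.08984261124372564
closing 43.59054742762534
((4339.45849609375, -1656.158935546875), (687.394287109375, 1123.889892578125), 67.48857116699219)
```

Call:
drive_tool --deltas '[{"linear": [1, -0.5, -40], "twist": 0.2, "claw": 0.5}, {"linear": [1, -0.5, -80], "twist": 0.2, "claw": 0.5}, {"linear": [1, -0.5, -115], "twist": 0.2, "claw": 0.5}, {"linear": [1, -0.5, -140], "twist": 0.2, "claw": 0.5}, {"linear": [1, -0.5, -152], "twist": 0.2, "claw": 0.5}, {"linear": [1, -0.5, -152], "twist": 0.2, "claw": 0.5}]' --squeeze 60

```text
clock: 2.4
position: [0.431, -0.1614, 0.0261]
ee_rot: [-0.003, 0.391, 0.92, 0.001]
contact_force: [-0.7, 0.1, 0.0]
width: 0.0427
gripper_force: 0.0
```

Call:
drive_tool --deltas '[{"linear": [0, 0, 0], "twist": 0, "claw": 0}, {"linear": [0, 0, 0], "twist": 0, "claw": 0}, {"linear": [0, 0, 0], "twist": 0, "claw": 0}, {"linear": [0, 0, 0], "twist": 0, "claw": 0}, {"linear": [0, 0, 0], "twist": 0, "claw": 0}, {"linear": [0, 0, 0], "twist": 0, "claw": 0}]' --squeeze 60

```text
clock: 2.9
position: [0.4344, -0.1646, 0.0298]
ee_rot: [0.001, 0.392, 0.92, 0.0]
contact_force: [0.2, 2.9, 6.1]
width: 0.0127
gripper_force: 60.0
```

Call:
drive_tool --deltas '[{"linear": [0, 0, 30], "twist": 0, "claw": 0}, {"linear": [0, 0, 70], "twist": 4, "claw": 0}, {"linear": [10, 5, 110], "twist": 10, "claw": 0}, {"linear": [30, 15, 145], "twist": 16, "claw": 0}, {"linear": [55, 30, 175], "twist": 22, "claw": 0}, {"linear": [85, 45, 192], "twist": 28, "claw": 0}, {"linear": [115, 60, 192], "twist": 34, "claw": 0}, {"linear": [136, 70, 192], "twist": 40, "claw": 0}, {"linear": [146, 75, 192], "twist": 44.5, "claw": 0}, {"linear": [146, 75, 192], "twist": 44.5, "claw": 0}, {"linear": [146, 75, 192], "twist": 44.5, "claw": 0}, {"linear": [146, 75, 192], "twist": 44.5, "claw": 0}]'

```text
clock: 3.9
position: [0.5781, -0.0898, 0.2199]
ee_rot: [-0.001, 0.015, 1.0, 0.0]
contact_force: [0.4, -1.4, -3.5]
width: 0.0129
gripper_force: 59.6
```

```bash
python3 - <<'E'
from h import *
s=sensors.get_state(); print(s["clock"],s["position"],s["ee_rot"],s["width"],s["gripper_force"],s["contact_force"])
im,m=snap("pics/w2.png")
E
```

```text
3.9 [ 0.57811801 -0.08981932  0.21985087] [-1.11224515e-03  1.51089770e-02  9.99885234e-01  1.67951106e-05] 0.012877181101964138 59.576990604400635 [ 0.42334017 -1.37215684 -3.4789159 ]
```

View pics/w2.png

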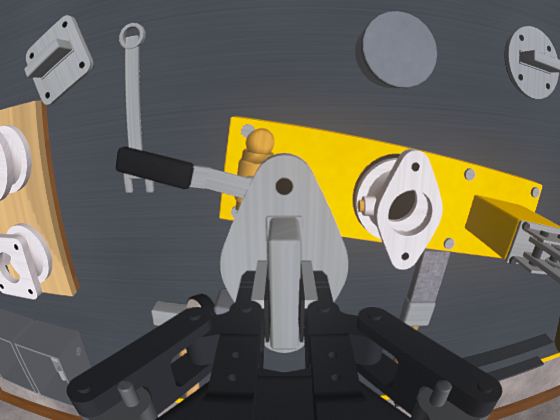

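The held plate is in the middle with its near hole at (284,186). The casting's oval flange is on the right, with holes at (416,166) and (405,257) and the bore at (402,207).

```bash
cat >> h.py <<'E'
def hole(g,u,v,thr=70,w=12):
    p=g[v-w:v+w+1,u-w:u+w+1]; n,l,s,c=cv2.connectedComponentsWithStats((p<thr).astype(np.uint8)); i=l[w,w]; return c[i]+[u-w,v-w],s[i,4]
E
python3 - <<'E'
from h import *
m=dict(np.load("pics/w2.npz")); g=cv2.cvtColor(cv2.imread("pics/w2.png"),cv2.COLOR_BGR2GRAY)
P=[]
for u,v in((416,166),(405,257)):
    c,a=hole(g,u,v); P.append(wunp(m,*c,.075)); print(c,a,P[-1])
d=P[0]-P[1]; print("mid",(P[0]+P[1])/2,"yaw",np.degrees(np.arctan2(d[1],d[0]))%180, np.linalg.norm(d))
c,a=hole(g,284,186,70,14); z=.2199-.0298+.011; h=wunp(m,*c,z); print(c,a,h,h-[.5781,-.0898,z])
# rim ellipse of flange: white mask hull
T=np.array([.5781,-.0898]); yaw=np.radians(2*np.degrees(np.arctan2(.99988,.01511))); print("tool rib yaw",np.degrees(yaw))
for dx in(-.045,.045): print(wproj(m,[*(T+dx*np.array([np.cos(yaw),np.sin(yaw)])),z]))
E
```

```text
[415.02439024 166.41463415] 41 [0.54955142 0.03019453 0.075     ]
[404.76666667 255.73333333] 30 [0.6391727  0.02842501 0.075     ]
mid [0.59436206 0.02930977 0.075     ] yaw 178.8688781461355 0.0896387458296196
[283.64795918 185.96938776] 196 [ 0.53392072 -0.0887097   0.2011    ] [-0.04417928  0.0010903   0.        ]
tool rib yaw 178.26844554264818
[284.09268694 334.25663749]
[284.16489964 184.31897643]
```

Call:
drive_tool --deltas '[{"linear": [5, 40, 0], "twist": 0.6, "claw": 0}, {"linear": [10, 80, 0], "twist": 0.6, "claw": 0}, {"linear": [14, 110, -20], "twist": 0.6, "claw": 0}, {"linear": [14, 119, -50], "twist": 0.6, "claw": 0}, {"linear": [14, 119, -80], "twist": 0.6, "claw": 0}, {"linear": [14, 119, -95], "twist": 0.6, "claw": 0}, {"linear": [14, 119, -100], "twist": 0.6, "claw": 0}, {"linear": [14, 119, -100], "twist": 0.6, "claw": 0}, {"linear": [14, 119, -100], "twist": 0.6, "claw": 0}]'

```text
clock: 4.7
position: [0.594, 0.0287, 0.1213]
ee_rot: [0.001, 0.01, 1.0, -0.0]
contact_force: [-0.0, 0.2, -3.5]
width: 0.0131
gripper_force: 59.9
```

```bash
python3 - <<'E'
from h import *
s=sensors.get_state(); print(s["clock"],s["position"],s["ee_rot"],s["width"],s["gripper_force"],s["contact_force"])
print("yaw",2*np.degrees(np.arctan2(s["ee_rot"][2],s["ee_rot"][1])))
im,m=snap("pics/w3.png")
E
```

```text
4.7 [0.59396432 0.02869813 0.12128742] [ 7.53876597e-04  9.69478205e-03  9.99952720e-01 -3.18266482e-05] 0.013113276262177608 59.92194414138794 [-0.00991319  0.23116212 -3.48331505]
yaw 178.88904209098453
```

View pics/w3.png

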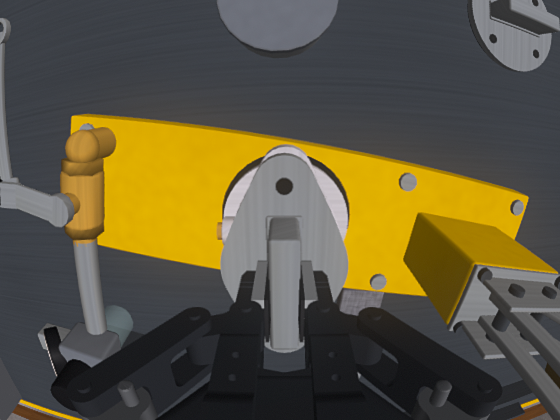

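The plate hovers over the flange, whose lobe edge shows evenly just beyond the plate tip at (284,148). I'll lower it.

Call:
drive_tool --deltas '[{"linear": [0, 0.5, -6], "twist": 0, "claw": 0}, {"linear": [0, 0.5, -11], "twist": 0, "claw": 0}, {"linear": [0, 0.5, -14], "twist": 0, "claw": 0}, {"linear": [0, 0.5, -16], "twist": 0, "claw": 0}, {"linear": [0, 0.5, -17], "twist": 0, "claw": 0}, {"linear": [0, 0.5, -17], "twist": 0, "claw": 0}, {"linear": [0, 0.5, -17], "twist": 0, "claw": 0}]'

```text
clock: 5.33
position: [0.5933, 0.0298, 0.1048]
ee_rot: [0.0, 0.009, 1.0, -0.0]
contact_force: [-3.4, -0.7, 4.6]
width: 0.0128
gripper_force: 61.1
```

Call:
drive_tool --deltas '[{"linear": [0, 0, 0], "twist": 0, "claw": 0.45}, {"linear": [0, 0, 0], "twist": 0, "claw": 0.45}, {"linear": [0, 0, 0], "twist": 0, "claw": 0.45}, {"linear": [0, 0, 0], "twist": 0, "claw": 0.45}, {"linear": [0, 0, 10], "twist": 0, "claw": 0.45}, {"linear": [0, 0, 40], "twist": 0, "claw": 0.45}, {"linear": [0, 0, 80], "twist": 0, "claw": 0.45}, {"linear": [0, 0, 110], "twist": 0, "claw": 0.45}, {"linear": [0, 0, 110], "twist": 0, "claw": 0.45}, {"linear": [0, 0, 110], "twist": 0, "claw": 0.45}]'

```text
clock: 6.17
position: [0.595, 0.0299, 0.2164]
ee_rot: [0.003, 0.009, 1.0, -0.0]
contact_force: [-0.9, -0.9, 0.4]
width: 0.0387
gripper_force: 0.0
```

```bash
python3 - <<'E'
from h import *
s=sensors.get_state(); print(s["clock"],s["position"],s["width"],s["contact_force"])
im,m=snap("pics/w4.png")
for X in ([.5494,.0304,.086],[.6394,.0286,.086]): print(wproj(m,X))
E
```

```text
6.1667 [0.59499174 0.02985275 0.21636961] 0.03868048115523965 [-0.93350231 -0.92620477  0.38091316]
[283.74397561 149.45677884]
[283.53775655 250.90538772]
```

View pics/w4.png

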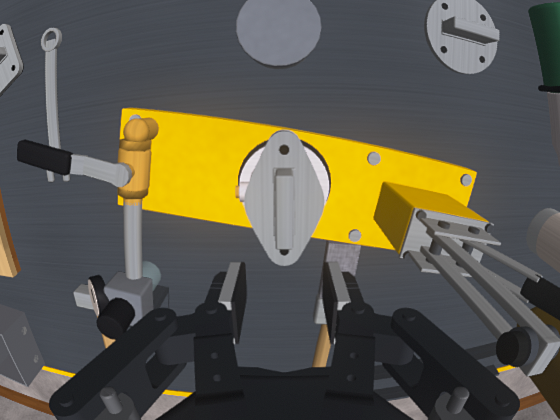

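The plate lies on the flange with its holes at (284,149) and (283,252), against predicted (283.7,149.5) and (283.5,250.9), so it is well seated. Next is the clamp.

```bash
python3 - <<'E'
from h import *
N=np.array([.593,.0288,0]); a=np.radians(-10.4); sx=np.array([np.cos(a),np.sin(a),0]); sy=np.array([-np.sin(a),np.cos(a),0]); ez=np.array([0,0,1.])
def S(x,y,z): return N+x*sx+y*sy+z*ez
m=dict(np.load("pics/w4.npz"))
c60,s60=.5,.866
for nm,X in (("pivot",S(0,150,136)),): pass
pts={"grip58":S(0,.150+.058*c60,.136+.058*s60),"gripmid":S(0,.2025,.227),"tip142":S(0,.150+.142*c60,.136+.142*s60),"v50":S(0,-.200,.096),"v120":S(0,-.270,.096),"armtip":S(0,.12,.27),"boss":S(0,.1,.115)}
for k,X in pts.items():
    s=proj("scene",X); t=proj("top",X); print(k,np.round(X,4),"scene",np.round(s,1),"top",np.round(t,1),"crop s",np.round((s-[165,150])*3.3),"crop t",np.round((t-[165,145])*3.8),"w4",np.round(wproj(m,X)))
for n,u,v,z in(("top",141,172,.1),("scene",421,185,.1)): print("bottle",unp(n,u,v,z))
# plate check: detected holes
g=cv2.cvtColor(cv2.imread("pics/w4.png"),cv2.COLOR_BGR2GRAY)
P=[wunp(m,*hole(g,*p)[0],.086) for p in((284,149),(283,252))]; print(P,(P[0]+P[1])/2)
E
```

```text
grip58 [0.6253 0.2049 0.1862] scene [372.8 185.4] top [191.1 178.9] crop s [686. 117.] crop t [ 99. 129.] w4 [525. 282.]
gripmid [0.6296 0.228  0.227 ] scene [381.  176.3] top [182.1 175.8] crop s [713.  87.] crop t [ 65. 117.] w4 [576. 312.]
tip142 [0.6329 0.2462 0.259 ] scene [387.7 168.9] top [174.7 173.3] crop s [735.  62.] crop t [ 37. 108.] w4 [615. 337.]
v50 [ 0.5569 -0.1679  0.096 ] scene [269.2 237.3] top [295.9 201.5] crop s [344. 288.] crop t [498. 215.] w4 [ 69. 172.]
v120 [ 0.5443 -0.2368  0.096 ] scene [249.9 244.7] top [314.5 205. ] crop s [280. 312.] crop t [568. 228.] w4 [ 19. 165.]
armtip [0.6147 0.1468 0.27  ] scene [360.8 177.2] top [203.4 178.3] crop s [646.  90.] crop t [146. 127.] w4 [539. 364.]
boss [0.6111 0.1272 0.115 ] scene [349.2 204.3] top [215.9 185.8] crop s [608. 179.] crop t [193. 155.] w4 [405. 231.]
bottle [0.66321957 0.40930917 0.1       ]
bottle [0.68309112 0.3960884  0.1       ]
[array([0.54922197, 0.03045598, 0.086     ]), array([0.64022816, 0.02873479, 0.086     ])] [0.59472506 0.02959538 0.086     ]
```

Call:
drive_tool --deltas '[{"linear": [0, 0, 40], "twist": -7, "claw": 0}, {"linear": [0, 0, 80], "twist": -14, "claw": 0}, {"linear": [0, 0, 117], "twist": -21, "claw": 0}, {"linear": [3, 15, 117], "twist": -28, "claw": 0}, {"linear": [8, 45, 117], "twist": -35, "claw": 0}, {"linear": [14, 75, 117], "twist": -42, "claw": 0}, {"linear": [19, 105, 117], "twist": -49, "claw": 0}, {"linear": [24, 135, 117], "twist": -56, "claw": 0}, {"linear": [28, 155, 117], "twist": -63, "claw": 0}, {"linear": [30, 166, 117], "twist": -70, "claw": 0}, {"linear": [30, 166, 117], "twist": -77, "claw": 0}, {"linear": [30, 166, 117], "twist": -84, "claw": 0}]' --squeeze 30

```text
clock: 7.22
position: [0.6228, 0.197, 0.3276]
ee_rot: [-0.001, 0.677, 0.736, -0.002]
contact_force: [0.3, -0.1, -0.2]
width: 0.0002
gripper_force: 0.0
```

Call:
drive_tool --deltas '[{"linear": [0, 0, 0], "twist": -7, "claw": 0}, {"linear": [0, 0, 0], "twist": -14, "claw": 0}, {"linear": [0, 0, 0], "twist": -15.3, "claw": 0}, {"linear": [0, 0, 0], "twist": -15.3, "claw": 0}]'

```text
clock: 7.55
position: [0.6231, 0.1958, 0.3286]
ee_rot: [-0.001, 0.767, 0.641, -0.001]
contact_force: [-0.7, 0.7, -0.1]
width: 0.0001
gripper_force: 0.0
```

```bash
python3 - <<'E'
from h import *
s=sensors.get_state(); print(s["clock"],s["position"],s["ee_rot"],s["width"])
im,m=snap("pics/w5.png"); a=np.radians(-10.4); sy=np.array([-np.sin(a),np.cos(a),0]); N=np.array([.593,.0288,0])
for k,y,z in(("58",.179,.186),("105",.2025,.227),("142",.221,.259)): print(k,wproj(m,N+sy*y+[0,0,z]))
E
```

```text
7.55 [0.62305322 0.19580807 0.32856405] [-7.57217270e-04  7.67333038e-01  6.41246769e-01 -1.42021770e-03] 0.00011750820252833114
58 [284.17567757 190.59094215]
105 [284.2081538  174.12231079]
142 [284.24404477 155.93460224]
```

View pics/w5.png

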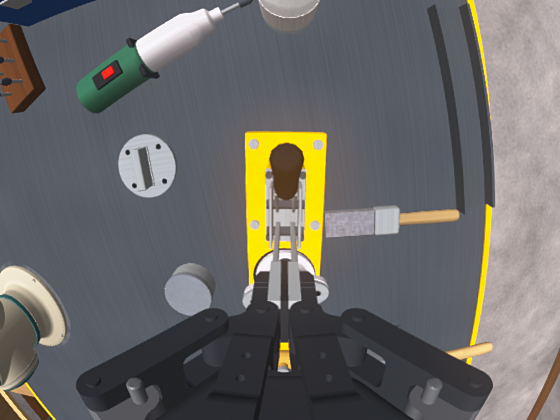

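The picture shows the handle's grip end at (286,155), against predicted (284,156), right ahead of the closed fingers. I'll descend in front of it and push.

Call:
drive_tool --deltas '[{"linear": [0, 0, -35], "twist": 0, "claw": 0}, {"linear": [0, 0, -70], "twist": 0, "claw": 0}, {"linear": [0, 0, -92], "twist": 0, "claw": 0}, {"linear": [0, 0, -95], "twist": 0, "claw": 0}, {"linear": [1, 8, -96], "twist": 0, "claw": 0}, {"linear": [2.5, 15, -100], "twist": 0, "claw": 0}, {"linear": [4, 22, -104], "twist": 0, "claw": 0}, {"linear": [5, 29, -109], "twist": 0, "claw": 0}, {"linear": [6, 35, -114], "twist": 0, "claw": 0}]'

```text
clock: 8.35
position: [0.6305, 0.2316, 0.2172]
ee_rot: [0.001, 0.768, 0.641, 0.001]
contact_force: [-0.8, -4.4, 0.9]
width: 0.0
gripper_force: 1.4
```

Call:
drive_tool --deltas '[{"linear": [1, 5.5, -6], "twist": 0, "claw": 0}, {"linear": [2, 10.5, -13], "twist": 0, "claw": 0}, {"linear": [3, 15, -20], "twist": 0, "claw": 0}, {"linear": [3.6, 19, -27], "twist": 0, "claw": 0}, {"linear": [4.2, 22, -35], "twist": 0, "claw": 0}, {"linear": [4.7, 25, -43], "twist": 0, "claw": 0}, {"linear": [5, 27, -51], "twist": 0, "claw": 0}, {"linear": [5, 28, -57], "twist": 0, "claw": 0}, {"linear": [5, 28, -59], "twist": 0, "claw": 0}]'

```text
clock: 9.1
position: [0.634, 0.2591, 0.1566]
ee_rot: [-0.0, 0.768, 0.641, -0.001]
contact_force: [-1.3, 1.1, 9.8]
width: 0.0002
gripper_force: 5.0
```

Call:
drive_tool --deltas '[{"linear": [0, 0, -1.5], "twist": 0, "claw": 0}, {"linear": [0, 0, -3], "twist": 0, "claw": 0}, {"linear": [0, 0, -3], "twist": 0, "claw": 0}, {"linear": [0, 0, -3], "twist": 0, "claw": 0}]'

```text
clock: 9.43
position: [0.634, 0.2591, 0.1566]
ee_rot: [-0.0, 0.768, 0.64, 0.001]
contact_force: [-2.9, 0.1, 11.3]
width: -0.0
gripper_force: 5.8
```

Call:
drive_tool --deltas '[{"linear": [0, 0, -4], "twist": 0, "claw": 0}, {"linear": [0, 0, -8], "twist": 0, "claw": 0}, {"linear": [0, 0, -8], "twist": 0, "claw": 0}]'

```text
clock: 9.68
position: [0.6341, 0.2591, 0.1562]
ee_rot: [0.001, 0.768, 0.641, 0.003]
contact_force: [-11.8, -3.0, 41.5]
width: 0.0003
gripper_force: 20.2
```

Call:
drive_tool --deltas '[{"linear": [0, 0, 30], "twist": 0, "claw": 0}, {"linear": [0, 0, 70], "twist": 0, "claw": 0}, {"linear": [0, 0, 110], "twist": 0, "claw": 0}, {"linear": [-5, -30, 130], "twist": 0, "claw": 0}, {"linear": [-10, -70, 130], "twist": 0, "claw": 0}, {"linear": [-15, -110, 130], "twist": 0, "claw": 0}, {"linear": [-20, -150, 130], "twist": 0, "claw": 0}, {"linear": [-25, -190, 130], "twist": 0, "claw": 0}, {"linear": [-30, -230, 130], "twist": 0, "claw": 0}, {"linear": [-35, -270, 130], "twist": 0, "claw": 0}, {"linear": [-40, -310, 130], "twist": 0, "claw": 0}, {"linear": [-45, -350, 130], "twist": 0, "claw": 0}]'

```text
clock: 10.68
position: [0.588, -0.093, 0.2755]
ee_rot: [-0.001, 0.768, 0.64, -0.001]
contact_force: [0.8, -1.6, 0.1]
width: 0.0001
gripper_force: 0.0
```

Call:
drive_tool --deltas '[{"linear": [-3, -40, 0], "twist": 0, "claw": 0}, {"linear": [-6, -80, 0], "twist": 0, "claw": 0}, {"linear": [-9, -120, 0], "twist": 0, "claw": 0}, {"linear": [-11, -160, 0], "twist": 0, "claw": 0}, {"linear": [-12, -182, 0], "twist": 0, "claw": 0}, {"linear": [-12, -182, 0], "twist": 0, "claw": 0}, {"linear": [-12, -182, 0], "twist": 0, "claw": 0}]'

```text
clock: 11.27
position: [0.5764, -0.2743, 0.2749]
ee_rot: [-0.002, 0.769, 0.639, -0.0]
contact_force: [0.8, -0.4, 0.3]
width: -0.0001
gripper_force: 0.0
```

```bash
python3 - <<'E'
from h import *
s=sensors.get_state(); print(s["clock"],s["position"],s["ee_rot"],s["contact_force"])
im,m=snap("pics/w6.png"); a=np.radians(-10.4); sy=np.array([-np.sin(a),np.cos(a),0]); N=np.array([.593,.0288,0])
for k,y,z in(("v0",-.15,.096),("v50",-.2,.096),("v120",-.27,.096),("foot",0,.116),("arm pivot",.12,.14)): print(k,wproj(m,N+sy*y+[0,0,z]))
E
```

```text
11.2667 [ 0.57638891 -0.2742569   0.27492009] [-1.54882832e-03  7.68858994e-01  6.39416375e-01 -3.83324999e-04] [ 0.77863482 -0.41811741  0.27316875]
v0 [242.18488654  36.24850891]
v50 [242.38816565  87.32076206]
v120 [243.81680816 159.81748144]
foot [ 242.74897383 -102.51865556]
arm pivot [ 245.12791107 -186.77428194]
```

View pics/w6.png

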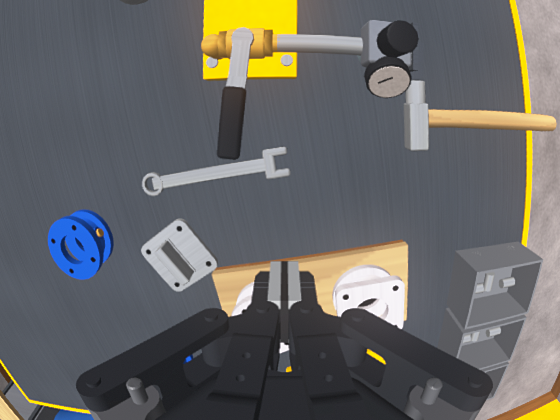

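The valve's axis is at (242,38) and its black sleeve runs from (233,88) to (229,158), so the lever starts a few degrees open. I'll descend on its +x side and sweep it clockwise.

Call:
drive_tool --deltas '[{"linear": [-1, 30, -20], "twist": 0, "claw": 0}, {"linear": [-3, 64, -50], "twist": 0, "claw": 0}, {"linear": [-3, 64, -90], "twist": 0, "claw": 0}, {"linear": [-3, 64, -130], "twist": 0, "claw": 0}, {"linear": [-3, 64, -165], "twist": 0, "claw": 0}, {"linear": [-3, 64, -184], "twist": 0, "claw": 0}, {"linear": [-3, 64, -184], "twist": 0, "claw": 0}, {"linear": [-11, 65, -184], "twist": 0, "claw": 0}, {"linear": [-19, 66, -184], "twist": 0, "claw": 0}, {"linear": [-27, 68, -184], "twist": 0, "claw": 0}, {"linear": [-34, 69, -184], "twist": 0, "claw": 0}]'

```text
clock: 12.23
position: [0.5444, -0.2042, 0.0946]
ee_rot: [0.002, 0.768, 0.64, 0.001]
contact_force: [2.1, 1.2, 0.3]
width: 0.0001
gripper_force: 1.2
```

Call:
drive_tool --deltas '[{"linear": [-11, 3, 0], "twist": 0, "claw": 0}, {"linear": [-22, 8.5, 0], "twist": 0, "claw": 0}, {"linear": [-32, 15, 0], "twist": 0, "claw": 0}, {"linear": [-40, 22.5, 0], "twist": 0, "claw": 0}, {"linear": [-48, 31, 0], "twist": 0, "claw": 0}, {"linear": [-54, 40.5, 0], "twist": 0, "claw": 0}, {"linear": [-59, 51, 0], "twist": 0, "claw": 0}, {"linear": [-63, 62, 0], "twist": 0, "claw": 0}, {"linear": [-66, 72, 0], "twist": 0, "claw": 0}, {"linear": [-66, 77, 0], "twist": 0, "claw": 0}, {"linear": [-65, 82, 0], "twist": 0, "claw": 0}, {"linear": [-65, 82, 0], "twist": 0, "claw": 0}]'

```text
clock: 13.23
position: [0.4763, -0.123, 0.0921]
ee_rot: [-0.0, 0.767, 0.642, -0.003]
contact_force: [-5.2, -7.9, 2.9]
width: 0.0004
gripper_force: 4.3
```

Call:
drive_tool --deltas '[{"linear": [0.5, 3, 0], "twist": 0, "claw": 0}, {"linear": [1, 5, 0], "twist": 0, "claw": 0}, {"linear": [1, 5, 0], "twist": 0, "claw": 0}]'

```text
clock: 13.48
position: [0.4764, -0.1227, 0.0922]
ee_rot: [0.002, 0.766, 0.643, -0.007]
contact_force: [-10.0, -22.3, 3.1]
width: 0.0006
gripper_force: 11.5
```

Call:
drive_tool --deltas '[{"linear": [-2, -12, 0], "twist": 0, "claw": 0}, {"linear": [-4, -25, 0], "twist": 0, "claw": 0}, {"linear": [-4, -25, 0], "twist": 0, "claw": 0}, {"linear": [-4, -25, 30], "twist": 0, "claw": 0}, {"linear": [-4, -25, 70], "twist": 0, "claw": 0}, {"linear": [-4, -25, 110], "twist": 0, "claw": 0}, {"linear": [-4, -35, 150], "twist": 0, "claw": 0}, {"linear": [-4, -65, 180], "twist": 0, "claw": 0}, {"linear": [-4, -65, 180], "twist": 0, "claw": 0}, {"linear": [-4, -65, 180], "twist": 0, "claw": 0}]'

```text
clock: 14.32
position: [0.4764, -0.1824, 0.2738]
ee_rot: [0.001, 0.768, 0.64, 0.001]
contact_force: [-0.8, 0.7, -0.7]
width: 0.0003
gripper_force: 0.0
```

```bash
python3 - <<'E'
from h import *
s=sensors.get_state(); print(s["clock"],s["position"],s["contact_force"])
im=eyes.get_image("scene"); cv2.imwrite("pics/s9.png",im[:,:,::-1]); w,m=snap("pics/w9.png")
a=np.radians(-10.4); sy=np.array([-np.sin(a),np.cos(a),0]); sx=np.array([np.cos(a),np.sin(a),0]); N=np.array([.593,.0288,0])
def chk(n,X):
    p=(proj(n,X) if n=="scene" else wproj(m,X)); u,v=np.round(p).astype(int); I=im if n=="scene" else w
    return (u,v),I[v,u].tolist() if 0<=v<420 and 0<=u<560 else None
for k,X in {"sleeve60":-.15*sy-.06*sx,"sleeve85":-.15*sy-.085*sx,"sleeve115":-.15*sy-.115*sx,"old":-.24*sy}.items():
    X=N+X+[0,0,.103]; print(k,chk("scene",X),chk("wrist",X))
for r in(.06,.08,.1,.12,.138): X=N+sy*(.15+r)+[0,0,.146]; print("handle",r,chk("scene",X),chk("wrist",X))
for d in(.02,.05,.09): X=N+sy*d+[0,0,.143]; print("arm",d,chk("scene",X),chk("wrist",X))
# black sleeve blob near the valve in wrist view
g=cv2.cvtColor(w,cv2.COLOR_RGB2GRAY); n,l,st,c=cv2.connectedComponentsWithStats((g<45).astype(np.uint8))
for i in range(1,n):
    if 60<st[i,4]<6000:
        v,u=np.nonzero(l==i); r=cv2.minAreaRect(np.c_[u,v].astype(np.float32)); print(st[i,4],np.round(c[i]),wunp(m,*c[i],.103)[:2].round(3),np.round(r[1]),round(r[2]))
E
```

```text
14.3167 [ 0.47643228 -0.18236116  0.27379345] [-0.77573933  0.66535754 -0.70616155]
sleeve60 ((np.int64(276), np.int64(217)), [76, 65, 62]) ((np.int64(303), np.int64(111)), [80, 61, 51])
sleeve85 ((np.int64(273), np.int64(211)), [77, 69, 67]) ((np.int64(275), np.int64(111)), [61, 54, 52])
sleeve115 ((np.int64(269), np.int64(204)), [71, 65, 63]) ((np.int64(243), np.int64(112)), [52, 51, 53])
old ((np.int64(258), np.int64(241)), [104, 103, 105]) ((np.int64(362), np.int64(206)), [188, 191, 195])
handle 0.06 ((np.int64(379), np.int64(189)), [65, 57, 53]) ((np.int64(359), np.int64(-196)), None)
handle 0.08 ((np.int64(384), np.int64(187)), [61, 57, 52]) ((np.int64(358), np.int64(-204)), None)
handle 0.1 ((np.int64(389), np.int64(185)), [67, 62, 59]) ((np.int64(356), np.int64(-212)), None)
handle 0.12 ((np.int64(394), np.int64(183)), [60, 57, 56]) ((np.int64(354), np.int64(-220)), None)
handle 0.138 ((np.int64(399), np.int64(181)), [63, 63, 60]) ((np.int64(353), np.int64(-226)), None)
arm 0.02 ((np.int64(329), np.int64(208)), [158, 148, 128]) ((np.int64(375), np.int64(-71)), None)
arm 0.05 ((np.int64(337), np.int64(205)), [149, 137, 118]) ((np.int64(373), np.int64(-97)), None)
arm 0.09 ((np.int64(348), np.int64(201)), [158, 136, 102]) ((np.int64(370), np.int64(-127)), None)
114 [257. 119.] [ 0.465 -0.107] [50.  8.] 9
496 [488. 127.] [ 0.7   -0.146] [43. 26.] 80
100 [464. 154.] [ 0.666 -0.171] [12. 20.] 30
65 [368. 357.] [ 0.544 -0.412] [20. 15.] 3
```

Call:
drive_tool --deltas '[{"linear": [25, 33, 20], "twist": 0, "claw": 0}, {"linear": [50, 66, 20], "twist": 0, "claw": 0}, {"linear": [75, 100, 20], "twist": 0, "claw": 0}, {"linear": [75, 100, 20], "twist": 0, "claw": 0}, {"linear": [75, 100, 20], "twist": 0, "claw": 0}, {"linear": [75, 100, 20], "twist": 0, "claw": 0}]'

```text
clock: 14.92
position: [0.5493, -0.0811, 0.2903]
ee_rot: [-0.002, 0.767, 0.641, -0.002]
contact_force: [-0.9, -0.4, 0.3]
width: 0.0
gripper_force: 0.0
```

```bash
python3 - <<'E'
from h import *
s=sensors.get_state(); print(s["clock"],s["position"])
w,m=snap("pics/w10.png"); g=cv2.cvtColor(w,cv2.COLOR_RGB2GRAY)
for X in([.5492,.0305,.086],[.6402,.0287,.086]):
    p=wproj(m,X); u,v=np.round(p).astype(int); y0,x0=max(v-14,0),u-14; q=g[y0:v+15,x0:u+15]
    n,l,st,c=cv2.connectedComponentsWithStats((q<80).astype(np.uint8)); print("pred",p)
    for i in range(1,n):
        if 8<st[i,4]<250: cc=c[i]+[x0,y0]; print("  hole",cc,st[i,4],wunp(m,*cc,.086))
E
```

```text
14.9167 [ 0.54929752 -0.08106764  0.2902689 ]
pred [264.30355714  79.45101184]
  hole [264.30555556  79.30555556] 36 [0.54922925 0.03064826 0.086     ]
pred [352.80822324  67.58778664]
  hole [351.92307692  67.53846154] 39 [0.63928776 0.02885966 0.086     ]
```

The plate's holes have not moved, the clamp handle is at its stop and the valve lever is in line with the pipe. I'm handing the job in.

```bash
python3 -c "
from rig import manip
print(manip.sign_off())"
```

```text
the job is handed in; nothing more can be done
None
```

I laid the oval blanking plate squarely on the oval casting, locked the clamp at its stop, then turned the air valve fully open and handed the job in at about 15 s. The sign-off returned no verdict.

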